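Let a lime out of the lever hopper without slamming its lid

ROBOT

A 6-joint arm with a two-finger parallel gripper is mounted at the origin on the work surface. World frame = base frame: x ahead of the robot, y to its left, z up, the work surface at z = 0. Lengths are in mm, angles in rad, forces in N, time in s.
With the tool pointing down it reaches from about 275 to 750 mm from the base axis. Payload 10.2 kg.
Tool frame: the origin (TCP) lies at the very end of the fingers, on their centre line; the grasp point (between the pads) lies 19 mm behind it (ctrl.hold_point_z is the distance from the TCP to the grasp point, in mm); z points along the fingers, y is the direction in which the jaws open and shut (so a half turn about z gives the same grasp; the last joint's range is limited). The gripper opens to 85 mm and grips with 20 to 120 N. Pads are 22 mm wide; open, the fingers measure 114 mm over their backs; the gripper's body (76 mm by 85 mm) begins 54 mm behind the grasp point. The pads swing forward as they close: fully open they stand 13 mm farther back than shut.
Start: joints at [-1.531, 0.313, 1.498, -0, 1.331, -0.223], TCP at [136.374, -506.985, 231.294] pointing down, gripper open.
Joint ranges: [-2.94, 2.94], [-0.97, 2.17], [0.19, 2.56], [-1.23, 4.37], [0.02, 3.11], [-2.88, 2.88]. Speed limits (rad/s): [2.39, 2.39, 3.01, 3.14, 3.14, 3.14].

INTERFACE

Orientations are given as a unit quaternion [w, x, y, z].
In Python, from rig import readout, cams, workorder, spotter, ctrl gives the robot as it stands.
- The arm moves only by the tool step_arm, never from a script. Its argument "plan" is text: rows parted by semicolons, each of 5 numbers parted by spaces: the shift along the tool's x, y, z in cm, then the turn about the tool's z in degrees, then the opening in per cent of the stroke, from 0 (shut) to 100 (fully open). In form: x y z twist gripper; .... A call has 1 to 10 rows; each row is the pose to reach, as a shift and turn from the pose commanded when the call began, along the tool's axes at that moment; what a row does not reach only later rows make up. A row lasts 1/10 s, in which the tool goes at most 50 mm and 8.59 degrees, less where a joint would pass 70% of its speed; a pose out of reach is approached as far as the arm can. A call with a gripper value outside its range is refused whole. The fingers move at their own pace and stop on an object; "grip_force" is the grip in N (left out, the last holds). Time passes only in rows, so rows that repeat a pose let the fingers close. It gives the time, the measured TCP pose, the force and the opening at its end, in the units of the state.
- readout.sense(): the state, without advancing time (a new reading comes with each control period).
- cams.capture(name): name is "side" or "top" or "wrist"; returns (picture, depth): 480x640x3 uint8, red, green, blue; 480x640 float32, mm along the optical axis (not along the pixel's ray), 0 where there is no reading.
- cams.camera_info(name): a dict with "vfov" (degrees; the focal length in pixels is half the picture's height over the tangent of half this angle, whatever the lens; pixels are square), "cx", "cy" (the principal point, pixels), "rvec" (rotation vector, rad) and "tvec" (3), from world to camera coordinates, as OpenCV has them. Camera axes: x right, y down, z forward; pixel columns grow to the right and rows downward; lengths in mm; the calibration is good to about 2 mm. The wrist camera is an equidistant fisheye: a pixel r from the principal point sees the ray r / f radians off the axis. A picture is of the moment at which its call begins: read the wrist's pose just before it. camera_info takes no time and is no camera call; for the wrist camera it gives the pose at the moment of the call.
- workorder.finish_job(): hands the job in, once; it reports no verdict.
Trained networks look in the newest picture that a camera, given by its name, has taken for a name from the list of things; names that differ only in an ending like _2 or _b are one class to them, and where a whole thing is asked for, a point or a joint stands for the part that bears it (a point fixed in the world has none). Each returns a list of dicts, best first, with "conf" (0 to 1); they miss things now and then, are a little off and sometimes report something else, mostly with a low value. They report only what shows in the picture. A call takes as long as a camera call.
- spotter.regions_of(camera, target): "pixels" (480x640 bool, what is visible of it) and "extent" ([centre column, centre row, width, height] in pixels, round what is visible of it).
The state is a dict: "time_s": time; "joints": joint angles; "dq": joint speeds; "tau": joint torques, N m; "eef_pos": TCP position; "ee_rot": TCP orientation; "force": force on the tool from outside, world axes, zero at the start; "wrist_torque": the same for the moment, N m; "grip_width": opening from 0.0 (shut) to 1.0 (fully open).
Only numpy, scipy, OpenCV 4.12 (cv2) and the standard library are available. Lean on these libraries where they do the work, as an engineer would, in place of code of your own. Each camera call takes 0.05 s, during which the arm holds its last target. There are 200 camera calls.

TASK

Two identical fruit hoppers stand on the counter; one holds a lime. With the fingers, press that hopper's black lever pad all the way down and hold it a moment, so that its lid stands fully up and the lime rolls to the end of the chute; then ease the lever back up over two or three seconds, so that the lid comes down shut without slamming, and move clear. Work the lid by its lever only, never touch or pick up the lime, and leave the empty hopper and everything else on the counter alone.

Things in the scene. Friction and masses are not known exactly. Their poses are not given: they have to be found in the camera images.
- hopper_a: Fixed hopper holding one lime. Origin: centre of its underside; x from the staff (robot) side to the serving side, y left, z up. In mm: open-topped steel bin x -70 to 45, y -33 to 33, 145 tall; floor sloping from 85 high at x -60 to 21 at the chute's end wall (x 181); chute 58 wide, walls 68 high. Lever along y 47, pivot x -30, z 135. Clear lid hinged at x 30, z 140 shuts off the chute.
- pad_a (a point): Centre of the top of the black press pad (36 along x, 40 along y, 8 thick) on the staff-side end of hopper_a's lever, level while the lever is up: then at x -180, y 47, z 143 mm in the hopper's frame, 150 mm from the pivot. Moves with the lever: down about 53 mm in all, then sloping 0.36 rad. Nothing stands under it.
- lever_a (a joint): Lever of hopper_a, rad: 0 up at rest (lid shut), 0.36 pressed down to its stop. A spring pushes it back up all the way; about 3 to 4 N down on the pad presses it. Let go, it flies up and the lid slams.
- lid_a (a joint): Lid of hopper_a, rad: 0 shut, about 0.97 fully up (nearly level, pointing to the serving side). Linked to the lever by a pin in a slotted arm: 2.7 times the lever's angle.
- lime_center (a point): Centre of the lime, a green ball 46 mm across with a small brown stalk end, about 70 g. At first it leans on the shut lid of hopper_a (x 29, z 85 mm in its frame). With the lid up it rolls down the chute in under a second to rest against the end wall (about x 157, z 50 mm).
- hopper_b: Same but empty: leave alone. Origin: centre of its underside; x from the staff (robot) side to the serving side, y left, z up. In mm: open-topped steel bin x -70 to 45, y -33 to 33, 145 tall; floor sloping from 85 high at x -60 to 21 at the chute's end wall (x 181); chute 58 wide, walls 68 high. Lever along y 47, pivot x -30, z 135. Clear lid hinged at x 30, z 140 shuts off the chute.
- pad_b (a point): Centre of the top of the black press pad (36 along x, 40 along y, 8 thick) on the staff-side end of hopper_b's lever, level while the lever is up: then at x -180, y 47, z 143 mm in the hopper's frame, 150 mm from the pivot. Moves with the lever: down about 53 mm in all, then sloping 0.36 rad. Nothing stands under it.
- lever_b (a joint): Lever of hopper_b, rad: 0 up at rest (lid shut), 0.36 pressed down to its stop. A spring pushes it back up all the way; about 3 to 4 N down on the pad presses it. Let go, it flies up and the lid slams.
- lid_b (a joint): Lid of hopper_b, rad: 0 shut, about 0.97 fully up (nearly level, pointing to the serving side). Linked to the lever by a pin in a slotted arm: 2.7 times the lever's angle.
- paper_cup: Bystander: loose paper cup, 72 across, 90 tall, between the hoppers (sizes in mm; origin at the centre of its underside). Leave it where it is.
- syrup_jar: Bystander: loose amber jar, 60 across, 100 tall, between the hoppers, further away (sizes in mm; origin at the centre of its underside). Leave it where it is.
- mug: Bystander: loose white mug, 80 across, 90 tall, on the left (sizes in mm; origin at the centre of its underside). Leave it where it is.
- shaker: Bystander: loose aluminium cocktail shaker, 86 across, 175 tall, on the left, further away (sizes in mm; origin at the centre of its underside). Leave it where it is.
- fruit_bowl: Bystander: loose steel bowl, 170 across, 60 tall, on the right, further away (sizes in mm; origin at the centre of its underside). Leave it where it is.
- spoon: Bystander: loose steel spoon lying flat, near the robot (sizes in mm; origin at the centre of its underside). Leave it where it is.
- napkin_box: Bystander: loose black box 100 x 120 x 70 tall, on the right (sizes in mm; origin at the centre of its underside). Leave it where it is.

How it is judged (in metres and radians):
On the way:
1. the lever is pressed down until the lid stands fully up (lid above 0.85 rad for 0.3 s) (value of joint lid_a above 0.85 rad), for 0.3 s.
At the end, for the whole second after the job is handed in: The lime rests at the foot of hopper_a's chute (centre 135 to 185 mm along x in the hopper's frame, between the chute walls, slower than 0.05 m/s), and hopper_a's lid is shut (below 0.05 rad) with its lever fully up (below 0.03 rad); hopper_b's lid is shut (x of lime_center in the frame of hopper_a between 0.135 and 0.185 m and y of lime_center in the frame of hopper_a between -0.03 and 0.03 m and z of lime_center in the frame of hopper_a below 0.07 m and linear speed of lime below 0.05 m/s and value of joint each of lid_a, lid_b below 0.05 rad and value of joint lever_a below 0.03 rad); the robot touches nothing.
It fails at once if the lid is let drop: it falls faster than 2.5 rad/s while still more than 0.12 rad open (velocity of joint lid_a below -2.5 rad/s and value of joint lid_a above 0.12 rad).
It fails at once if the robot touches the lid of hopper_a, or any part of that hopper with more than the fingers (contact force between the fingers and lid_a above 0.3 N or contact force between the arm and hopper_a above 1 N).
It fails at once if the robot touches the lime, or it is lifted (centre above 120 mm) (contact force between any of the fingers, the arm and lime above 0.3 N or height (world z) of lime_center above 0.12 m).
It fails at once if the empty hopper is touched, or its lever pressed (beyond 0.08 rad) (value of joint lever_b above 0.08 rad or contact force between any of the fingers, the arm and hopper_b above 1 N).
It fails at once if a bystander is moved by more than 25 mm (distance of any of paper_cup, syrup_jar, mug, shaker, fruit_bowl, spoon, napkin_box from where it was at the start of the episode above 0.025 m).
It also fails if it takes over 42 s, if anything falls off the work surface, if the arm or the gripper's body presses on something with over 40 N, if the wrist force passes 120 N, or if a joint passes its speed limit or range.

## Working session

There is one attempt and no reset: what is moved stays moved. The work goes in short steps, Python scripts to look and compute and a tool call to move; the robot and the scene stay as the last step left them, time stands still between calls to the robot, and variables do not carry over. Pictures are saved under pics/ and viewed, about 8 in all and at most 12, crops included, and the job is handed in when it is done.

Besides the shell and the picture viewer there is one more tool, called after ">>>" by a JSON object that holds its "name" and its "arguments". step_arm: Moves the arm, as the interface text tells. Its arguments: {"type":"object","properties":{"plan":{"type":"string"},"grip_force":{"type":"number"}},"required":["plan"]}

```bash
mkdir -p pics; cat > h.py <<'E'
import numpy as np,cv2
from rig import readout,cams,workorder,spotter,ctrl
def cap(n):
    im,d=cams.capture(n); return im,d,cams.camera_info(n)
def world(ci,d,u,v):
    f=240/np.tan(np.radians(ci['vfov'])/2)
    z=d[v,u]; c=np.stack([(u-ci['cx'])/f*z,(v-ci['cy'])/f*z,z],-1)
    R=cv2.Rodrigues(np.array(ci['rvec'],float))[0]
    return (c-np.array(ci['tvec']).ravel())@R
E
python3 - <<'E'
from h import *
s=readout.sense(); print(s)
ims=[]
for n in('top','side'):
    im,d,ci=cap(n); ims.append(im); print(n,ci)
    np.savez(n,im=im,d=d)
    for t in('hopper_a','pad_a','lime_center'):
        for r in spotter.regions_of(n,t):
            v,u=np.where(r['pixels']); ok=d[v,u]>0
            w=world(ci,d,u[ok],v[ok]); print(n,t,round(r['conf'],2),np.round(r['extent']),np.median(w,0).round(),np.percentile(w,3,axis=0).round(),np.percentile(w,97,axis=0).round())
    cv2.imwrite(f'pics/{n}.png',im[...,::-1])
E
```

```text
{'time_s': 0.0, 'joints': array([-1.53136251e+00,  3.13456777e-01,  1.49845490e+00, -1.02639969e-06,
        1.33099139e+00, -2.23402967e-01]), 'dq': array([ 6.49384955e-05,  8.92683641e-04, -1.56206137e-03,  1.71110274e-03,
        3.50618122e-03, -1.44823180e-04]), 'tau': array([ 1.36849835e-04, -4.12263322e+01, -2.59733874e+01, -2.13685817e-04,
        4.25562845e-03, -3.06574478e-06]), 'eef_pos': array([ 136.38192451, -506.70557151,  230.72490214]), 'ee_rot': array([-6.52479093e-04,  9.91376796e-01,  1.31040526e-01,  5.96873121e-05]), 'force': array([ 0.40977492, -0.14232928, -0.10998617]), 'wrist_torque': array([-0.02459147,  0.02261419,  0.02105356]), 'grip_width': 0.9993152874483836}
top {'vfov': 45.809265902637236, 'cx': 314.733012985888, 'cy': 245.00919736145366, 'rvec': array([ 2.15026985, -2.13695807,  0.15635937]), 'tvec': array([  -4.49377064,  569.51817845, 1278.99652335])}
top hopper_a 0.87 [382. 191.  63. 166.] [ 722. -148.   69.] [ 521. -204.    3.] [881. -98. 146.]
top hopper_a 0.64 [232. 210.  84. 155.] [672. 174.  65.] [481. 119.   3.] [829. 246. 146.]
top pad_a 0
[... 154 characters left out ...]
.] [710. 267. 147.]
top lime_center 0.62 [387. 176.  16.  14.] [ 725. -159.  101.] [ 713. -176.   89.] [ 739. -143.  110.]
side {'vfov': 54.1025603521923, 'cx': 318.5991243023661, 'cy': 245.06527473980353, 'rvec': array([ 0.65903194, -2.60145912,  1.16367561]), 'tvec': array([ 496.20573704,  262.69537282, 1033.86565111])}
side hopper_a 0.76 [305. 213. 125.  64.] [ 712. -136.   59.] [ 534. -204.    1.] [878. -99. 142.]
side hopper_a 0.63 [247. 298. 122.  85.] [654. 203.  65.] [483. 130.   2.] [832. 249. 143.]
side pad_a 0.74 [321. 206.  89.  19.] [ 588. -138.  137.] [ 506. -305.   -1.] [ 751. -106.  143.]
side pad_a 0.72 [258. 304.  96.  61.] [554. 237. 138.] [464. 167.  -1.] [712. 268. 144.]
```

View pics/top.png

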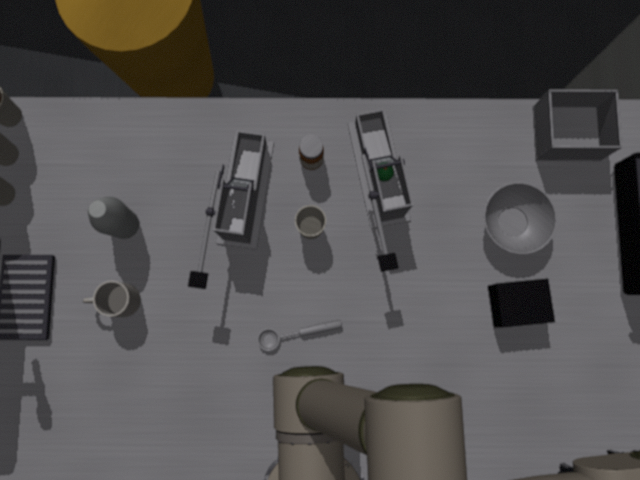

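```bash
python3 - <<'E'
from h import *
z=np.load('top.npz'); im,d=z['im'],z['d']; ci=cams.camera_info('top')
v,u=np.mgrid[230:275,340:430]; v=v.ravel();u=u.ravel(); w=world(ci,d,u,v)
c=im[v,u].astype(int).max(1)
m=(c<70)&(abs(w[:,2]-143)<12); p=w[m]
print(m.sum(),np.median(p,0).round(1),p.min(0).round(),p.max(0).round(),cv2.minAreaRect(p[:,:2].astype(np.float32)))
print(u[m].min(),u[m].max(),v[m].min(),v[m].max())
# lever bar: all points with z 125..150, x 480..780, y -180..-90
v,u=np.mgrid[120:280,340:430]; v=v.ravel();u=u.ravel(); w=world(ci,d,u,v)
m=(w[:,2]>70)&(w[:,2]<160)
cv2.imwrite('pics/crop.png',cv2.resize(im[120:290,330:450,::-1],None,fx=3.5,fy=3.5,interpolation=2))
E
```

```text
304 [ 518.8 -157.3  143. ] [ 499. -178.  136.] [ 538. -135.  149.] ((519.3112182617188, -156.77894592285156), (37.28017044067383, 39.572452545166016), 11.39426326751709)
377 397 253 271
```

View pics/crop.png

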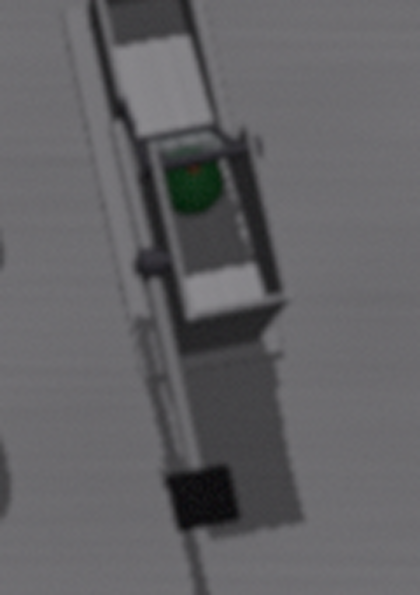

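The lime is in the right-hand hopper: green at pixel (385,172), its pad at pixel (388,262). Depth puts that pad at (519,-157,143) with yaw of about 11.4°. The height and the 37x40 size match the given pad. I'm going above it now with the fingers shut.

>>> {"name": "step_arm", "arguments": {"plan": "2.3 -1.2 0 0 0; 5.5 -2.9 0 0.5 0; 9.3 -4.8 0 1 0; 13.4 -6.9 0 1.5 0; 17.6 -9.1 0 2 0; 21.8 -11.2 0 2.5 0; 25.9 -13.4 0 3 0; 30.1 -15.5 0 3.7 0; 34.3 -17.7 0 3.7 0; 37.5 -19.4 0 3.7 0", "grip_force": 40}}

```text
time_s: 1.4
eef_pos: [449.6, -220.2, 231.4]
ee_rot: [0.0, 0.995, 0.1, 0.0]
force: [-0.1, -1.1, 0.1]
grip_width: -0.002
```

>>> {"name": "step_arm", "arguments": {"plan": "2.8 -1.7 0 0 0; 5.4 -3.2 0 0 0; 7.4 -4.4 0 0 0; 8.5 -5 0.5 0 0; 8.5 -5 2 0 0; 8.5 -5 3.5 0 0; 8.5 -5 5 0 0; 8.5 -5 5.8 0 0; 8.5 -5 6 0 0; 8.5 -5 6 0 0"}}

```text
time_s: 2.4
eef_pos: [521.6, -156.7, 171.5]
ee_rot: [0.0, 0.995, 0.099, 0.0]
force: [1.4, -0.8, 1.2]
grip_width: -0.005
```

```bash
python3 - <<'E'
from h import *
s=readout.sense(); print(s['eef_pos'],s['force'],s['time_s'])
im,d,ci=cap('wrist'); im2,d2,c2=cap('side'); print(ci)
cv2.imwrite('pics/c.png',np.hstack([cv2.resize(im,(400,300)),cv2.resize(im2[140:350,180:460],(400,300))])[...,::-1])
f=240/np.radians(ci['vfov']/2) ; f=240/np.tan(np.radians(ci['vfov'])/2)
R=cv2.Rodrigues(np.array(ci['rvec']))[0]
v,u=np.mgrid[0:480,0:640]; v=v.ravel();u=u.ravel(); z=d[v,u]
x=(u-ci['cx']);y=(v-ci['cy']);r=np.hypot(x,y)+1e-9; th=r/f
k=(z>0)&(th<1.4)
t=np.tan(th)*z/r
w=(np.stack([x*t,y*t,z],-1)-np.array(ci['tvec']).ravel())@R
m=k&(im[v,u].max(1)<70)&(abs(w[:,2]-143)<10)&(abs(w[:,0]-519)<45)&(abs(w[:,1]+157)<45)
p=w[m]; print(m.sum())
if m.sum()>20: print(np.median(p,0),p.min(0),p.max(0),cv2.minAreaRect(p[:,:2].astype(np.float32)))
E
```

```text
[ 521.58021626 -156.71982968  171.47408373] [ 1.41407394 -0.80638004  1.2247649 ] 2.4
{'vfov': 65.70646984690485, 'cx': 319.29053137430355, 'cy': 236.95179147632325, 'rvec': array([-2.21917597,  1.81806215,  0.30186856]), 'tvec': array([-256.17380562,  431.80788177,  480.41227616])}
3820
[ 526.20520937 -154.83110239  143.0784953 ] [ 502.26074502 -177.62257979  137.75090106] [ 541.84582101 -134.4191673   145.25728892] ((522.2054443359375, -155.89395141601562), (33.83709716796875, 38.83400344848633), 11.182794570922852)
```

View pics/c.png

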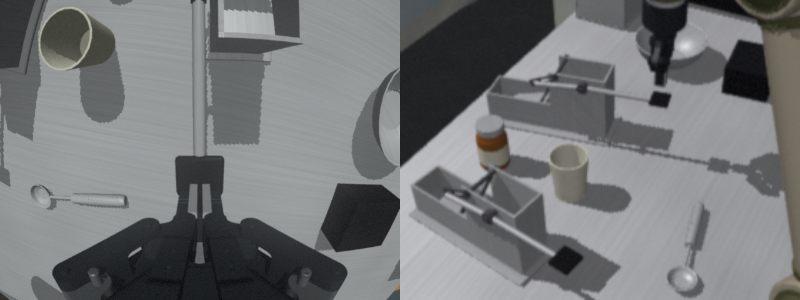

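The left half (wrist view) shows the closed fingers over the pad, and the right half (side view) shows the same with clearance all round. Lowering to contact next.

>>> {"name": "step_arm", "arguments": {"plan": "0 0 0.8 0 0; 0 0 1.6 0 0; 0 0 2.2 0 0; 0 0 2.6 0 0; 0 0 2.9 0 0; 0 0 3.2 0 0; 0 0 3.5 0 0; 0 0 3.8 0 0; 0 0 4.1 0 0; 0 0 4.1 0 0"}}

```text
time_s: 3.5
eef_pos: [521.6, -156.5, 129.9]
ee_rot: [-0.0, 0.995, 0.099, -0.0]
force: [-0.2, 0.5, 1.0]
grip_width: 0.001
```

```bash
python3 - <<'E'
from h import *
s=readout.sense(); print(s['eef_pos'],s['force'],s['wrist_torque'],s['grip_width'])
im2,d2,c2=cap('side'); im,d,ci=cap('wrist')
cv2.imwrite('pics/d.png',np.hstack([cv2.resize(im[200:440,160:480],(400,300)),cv2.resize(im2[150:270,270:430],(400,300))])[...,::-1])
E
```

```text
[ 521.61190347 -156.47498961  129.92425908] [-0.23686322  0.50688483  1.02161431] [ 0.03530441  0.01983019 -0.00441501] 0.0007412387696119498
```

View pics/d.png

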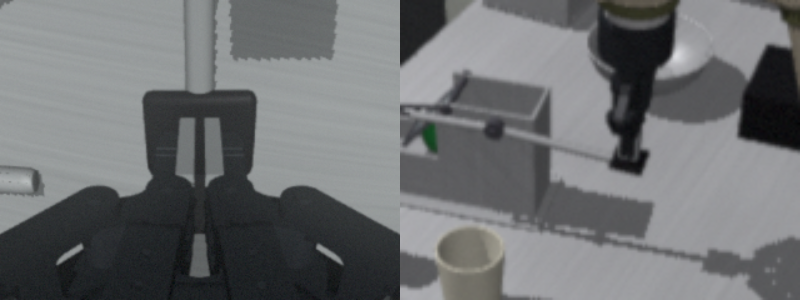

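The fingers are centred on the pad, and the lever and lid are moving. I'll press on.

>>> {"name": "step_arm", "arguments": {"plan": "0.1 0 0.4 0 0; 0.1 0 0.9 0 0; 0.2 0 1.4 0 0; 0.3 0 1.9 0 0; 0.4 0 2.4 0 0; 0.5 0 2.8 0 0; 0.5 0 3.1 0 0; 0.6 0 3.3 0 0; 0.6 0 3.4 0 0; 0.6 0 3.4 0 0"}}

```text
time_s: 4.6
eef_pos: [527.7, -155.3, 96.4]
ee_rot: [0.0, 0.995, 0.099, 0.0]
force: [-0.4, -2.1, 3.3]
grip_width: 0.001
```

>>> {"name": "step_arm", "arguments": {"plan": "0 0 0.1 0 0; 0 0 0.2 0 0; 0 0 0.3 0 0; 0 0 0.3 0 0; 0 0 0.3 0 0"}}

```text
time_s: 5.1
eef_pos: [527.6, -155.2, 93.3]
ee_rot: [-0.0, 0.995, 0.099, 0.0]
force: [0.8, 0.3, 4.5]
grip_width: 0.003
```

```bash
python3 - <<'E'
from h import *
s=readout.sense(); print(s['eef_pos'],s['force'],s['time_s'])
im2,d2,c2=cap('side'); im,d,ci=cap('top')
for r in spotter.regions_of('top','lime_center')[:2]:
    v,u=np.where(r['pixels']); print(r['conf'],np.median(world(ci,d,u,v),0))
cv2.imwrite('pics/e.png',np.hstack([cv2.resize(im[90:270,320:440],(267,400)),cv2.resize(im2[150:270,240:400],(533,400))])[...,::-1])
E
```

```text
[ 527.55396062 -155.22468061   93.34436274] [0.82030139 0.25826345 4.52091856] 5.1
0.73 [ 856.96061855 -129.31688989   67.41240606]
```

View pics/e.png

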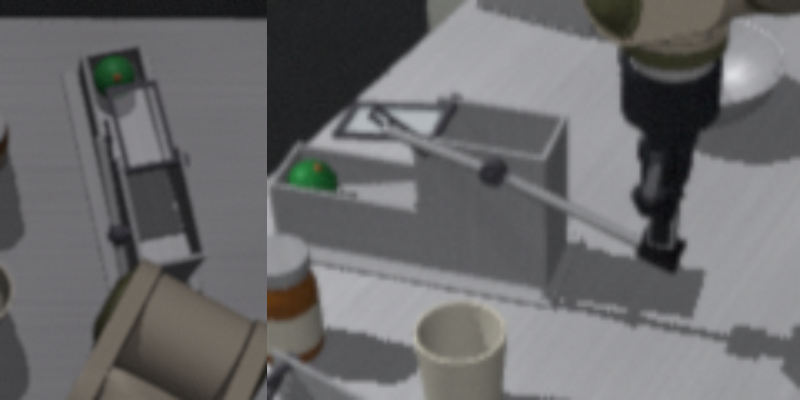

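The lid stands nearly level and the lime is at the chute's end (about (857,-129)). I'll press a touch more to feel the stop, and hold.

>>> {"name": "step_arm", "arguments": {"plan": "0 0 0.1 0 0; 0 0 0.2 0 0; 0 0 0.3 0 0; 0 0 0.3 0 0; 0 0 0.3 0 0; 0 0 0.3 0 0; 0 0 0.3 0 0"}}

```text
time_s: 5.95
eef_pos: [527.9, -155.3, 91.6]
ee_rot: [0.0, 0.995, 0.099, 0.001]
force: [-2.1, 1.7, 15.0]
grip_width: 0.003
```

It's at the stop (15 N). Easing up at about 20 mm/s.

>>> {"name": "step_arm", "arguments": {"plan": "0 0 -0.2 0 0; 0 0 -0.4 0 0; 0 0 -0.6 0 0; -0.1 0 -0.8 0 0; -0.1 0 -1 0 0; -0.1 0 -1.2 0 0; -0.2 0 -1.4 0 0; -0.2 0 -1.6 0 0; -0.2 0 -1.8 0 0; -0.3 0 -2 0 0"}}

```text
time_s: 6.95
eef_pos: [524.8, -155.8, 110.5]
ee_rot: [-0.0, 0.995, 0.099, 0.0]
force: [-0.5, 1.0, 3.1]
grip_width: -0.002
```

>>> {"name": "step_arm", "arguments": {"plan": "0 0 -0.2 0 0; 0 0 -0.4 0 0; 0 0 -0.6 0 0; -0.1 0 -0.8 0 0; -0.1 0 -1 0 0; -0.1 0 -1.2 0 0; -0.2 0 -1.4 0 0; -0.2 0 -1.6 0 0; -0.2 0 -1.8 0 0; -0.3 0 -2 0 0"}}

```text
time_s: 7.95
eef_pos: [521.9, -156.5, 130.6]
ee_rot: [0.0, 0.995, 0.099, 0.0]
force: [2.6, 0.4, 2.5]
grip_width: 0.002
```

>>> {"name": "step_arm", "arguments": {"plan": "0 0 -0.2 0 0; 0 0 -0.4 0 0; 0 0 -0.6 0 0; 0 0 -0.8 0 0; 0 0 -0.9 0 0; 0 0 -1.0 0 0; 0 0 -1.1 0 0; 0 0 -1.2 0 0; 0 0 -1.4 0 0; 0 0 -1.6 0 0"}}

```text
time_s: 8.95
eef_pos: [521.1, -156.3, 146.0]
ee_rot: [-0.0, 0.995, 0.099, -0.001]
force: [0.3, -0.3, 0.0]
grip_width: 0.002
```

Contact is gone. Going up and clear.

>>> {"name": "step_arm", "arguments": {"plan": "0 0 -0.5 0 0; 0 0 -1.5 0 0; 0 0 -3 0 0; 0 0 -5 0 0; 0 0 -7 0 0; -2 1 -8 0 0; -5 3 -8.5 0 0; -8 5 -8.5 0 0; -10 6 -8.5 0 0; -10 6 -8.5 0 0"}}

```text
time_s: 9.95
eef_pos: [434.0, -236.3, 232.1]
ee_rot: [0.0, 0.995, 0.097, 0.0]
force: [0.4, 0.3, 0.3]
grip_width: -0.002
```

```bash
python3 - <<'E'
from h import *
s=readout.sense(); print(s['eef_pos'],s['force'],s['time_s'])
im2,d2,c2=cap('side'); im,d,ci=cap('top')
for r in spotter.regions_of('top','lime_center')[:2]:
    v,u=np.where(r['pixels']); print(r['conf'],np.median(world(ci,d,u,v),0))
v,u=np.mgrid[245:280,370:405]; v=v.ravel();u=u.ravel(); w=world(ci,d,u,v); m=(im[v,u].max(1)<70)&(abs(w[:,2]-140)<20)
print(m.sum(),np.median(w[m],0))
cv2.imwrite('pics/f.png',np.hstack([cv2.resize(im[90:270,320:440],(267,400)),cv2.resize(im2[150:270,240:400],(533,400))])[...,::-1])
E
```

```text
[ 433.95773343 -236.34229637  232.12681218] [0.42598078 0.28407403 0.32531375] 9.95
0.81 [ 852.89953167 -130.8503851    66.48489966]
305 [ 518.79616143 -157.40154291  143.28691528]
```

View pics/f.png

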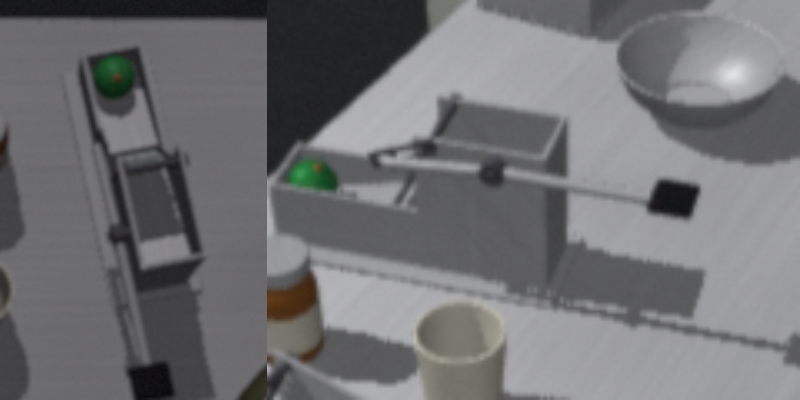

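The lid is shut, the lever is back level (pad z 143, same as at the start), and the lime rests at the chute's end. The arm is clear, so I'm handing in.

```bash
python3 -c "
from rig import workorder; print(workorder.finish_job())"
```

```text
the job is handed in; nothing more can be done
None
```

I worked the right-hand hopper, the one with the lime, and handed the job in at about 10 s. No verdict was reported.

- **Press:** I pressed the pad with the fingers shut until it met its stop (15 N), and held it about 0.7 s. The lid stood nearly level and the lime rolled to the chute's end.
- **Release:** I eased the lever up over about 3 s until the force on the tool was zero, then moved clear.
- **Last checks:** In the last pictures the lid is shut. The pad is back at its starting position (519, -157, 143 mm). The lime rests at the end wall, with its visible surface at about (853, -131, 66 mm). The arm is clear of everything. The paper cup and the jar look unmoved; the other loose items and the empty hopper I did not measure again, but the arm went nowhere near them.

No check failed or disagreed. I didn't measure the lid's angle directly; I judged that it was fully up from the picture and from the lever reaching its stop.

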